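Sort the drill leftovers into the emergency cart trays

ROBOT

A 6-joint arm with a two-finger parallel gripper is mounted at the origin on the work surface. World frame = base frame: x ahead of the robot, y to its left, z up, the work surface at z = 0. Lengths are in m, angles in degrees, forces in N, time in s.
With the tool pointing down it reaches from about 0.25 to 0.725 m from the base axis. Payload 4 kg.
Tool frame: the origin (TCP) lies midway between the tips of the shut fingers; the grasp point (between the pads) lies 19 mm behind it; z points along the fingers, y is the line along which they close (so a half turn about z gives the same grasp; the last joint's range is limited). The gripper opens to 85 mm and grips with 20 to 120 N. Pads are 22 mm wide; open, the fingers measure 114 mm over their backs; the gripper's body (76 mm by 85 mm) begins 54 mm behind the grasp point. The pads swing forward as they close: fully open they stand 13 mm farther back than shut.
Start: joints at [-64.744, 13.785, 0.286, 76.501, 0, 90], TCP at [0.213, -0.452, 0.231] pointing down, gripper open.
Joint ranges: [-155.79, 155.79], [-60.16, 107.12], [-62.33, 73.08], [-114, 123.19], [-81.49, 82.49], [-180, 180]. Speed limits (degrees/s): [159.86, 159.86, 180, 180, 180, 180].

INTERFACE

Orientations are given as a 3x3 rotation matrix whose columns are the frame's x, y, z axes.
In Python, from plant import r gives the robot as it stands.
- The arm moves only by the tool send_rows, never from a script. Its argument "rows" is one flat list of numbers, 5 for each row, row after row: the shift along the tool's x, y, z in cm, then the turn about the tool's z in rad, then the opening, from 0 (shut) to 1 (fully open). A call has 1 to 5 rows; each row shifts and turns the commanded pose from where the row before left it, along the tool's axes as they then stand; what a row does not reach is not made up. A row lasts 1/10 s, in which the tool goes at most 50 mm and 8.59 degrees, less where a joint would pass 70% of its speed; a pose out of reach is approached as far as the arm can. A call with a gripper value outside its range is refused whole. The fingers move at their own pace and stop on an object; "grip_force" is the grip in N (left out, the last holds). Time passes only in rows, so rows that do not move let the fingers close. It gives the time, the measured TCP pose, the force, the opening and the grip force at its end, in the units of the state.
- r.sense(): the state, without advancing time (a new reading comes with each control period).
- r.grab_frame(name): name is "scene" or "top"; returns (picture, depth): 420x560x3 uint8, red, green, blue; 420x560 float32, m along the optical axis (not along the pixel's ray), 0 where there is no reading.
- r.camera_info(name): a dict with "camera_matrix" (3x3 intrinsics, pixels), "cam_to_world" (4x4, takes a point from camera to world coordinates). Camera axes: x right, y up, looking along -z (the intrinsics and any distortion apply to the point x, -y, -z); pixel columns grow to the right and rows downward; lengths in m; the calibration is good to about 2 mm. A picture is of the moment at which its call begins. camera_info takes no time and is no camera call.
- r.close_job(): hands the job in; it is judged then, once.
The state is a dict: "time": time; "joints": joint angles; "joint_vel": joint speeds; "joint_efforts": joint torques, N m; "eef_pos": TCP position; "ee_rot": TCP orientation; "force": force on the tool from outside, world axes, zero at the start; "wrist_torque": the same for the moment, N m; "width": finger opening in m; "finger_force": force on a finger pad.
Only numpy, scipy, OpenCV 4.12 (cv2) and the standard library are available. Lean on these libraries where they do the work, as an engineer would, in place of code of your own. Each camera call takes 0.05 s, during which the arm holds its last target. There are 200 camera calls.

TASK

The training drill is over: sort the supplies left on the table into the coloured trays for the emergency cart. Stand both glass vials upright in the yellow tray, lay both syringes flat on the floor of the blue tray, not on top of each other, and put the finger pulse oximeter in the red tray, flat on its base with the screen up. Let go of everything.

Things in the scene. Friction and masses are not known exactly. Their poses are not given: they have to be found in the camera images.
- amber_vial: small upright injection vial, round: amber (brown) glass body 32 mm diameter and 44 mm high with a white paper band, short neck, aluminium crimp 23 mm in diameter and a red disc on top; 62 mm high in all, about 45 g. Origin: centre of its underside; z is its axis, up.
- green_vial: small upright injection vial, round: green glass body 32 mm diameter and 44 mm high with a white paper band, short neck, aluminium crimp 23 mm in diameter and a white disc on top; 62 mm high in all, about 45 g. Origin: centre of its underside; z is its axis, up.
- orange_syringe: needleless syringe lying flat: white barrel 18 mm in diameter, from x = -26 to +40 mm, nozzle to +x, anti-roll finger flange 34 mm wide (y), 18 mm high at x = -26 mm; plunger with thumb disc and stopper band orange. 104 mm long along x, about 22 g. Origin: on the barrel's axis at mid-length, 9 mm above what it lies on; grip there, across y. May point any way.
- black_syringe: needleless syringe lying flat: white barrel 18 mm in diameter, from x = -26 to +40 mm, nozzle to +x, anti-roll finger flange 34 mm wide (y), 18 mm high at x = -26 mm; plunger with thumb disc and stopper band black. 104 mm long along x, about 22 g. Origin: on the barrel's axis at mid-length, 9 mm above what it lies on; grip there, across y. May point any way.
- oximeter: finger pulse oximeter, a small two-shell block: grey lower shell, dark middle, blue upper shell with a black screen and a white button on top; 62 mm long (x) by 34 mm wide (y) by 30 mm high, about 55 g. Origin: centre of its underside, z up; button towards -x. May point any way.
- yellow_tray: open rectangular tray of yellow plastic, fixed to the table; 150 mm (its x) by 180 mm (its y) outside, 35 mm high, walls and floor 4 mm thick; a small white label plate on the outside of its -x wall. Origin: centre of its underside, z up. The three trays are alike, change places, and are turned up to 0.22 rad.
- blue_tray: open rectangular tray of blue plastic, fixed to the table; 150 mm (its x) by 180 mm (its y) outside, 35 mm high, walls and floor 4 mm thick; a small white label plate on the outside of its -x wall. Origin: centre of its underside, z up. The three trays are alike, change places, and are turned up to 0.22 rad.
- red_tray: open rectangular tray of red plastic, fixed to the table; 150 mm (its x) by 180 mm (its y) outside, 35 mm high, walls and floor 4 mm thick; a small white label plate on the outside of its -x wall. Origin: centre of its underside, z up. The three trays are alike, change places, and are turned up to 0.22 rad.

How it is judged:
By the outcome, as a careful person would: the job done as asked, in the order asked, and still so for the second after the job is handed in, with the robot touching nothing.
It also fails if it takes over 138 s, if anything falls off the work surface, if the arm or the gripper's body presses on something with over 40 N, if the wrist force passes 120 N, or if a joint passes its speed limit or range.

## Working session

There is one attempt and no reset: what is moved stays moved. The work goes in short steps, Python scripts to look and compute and a tool call to move; the robot and the scene stay as the last step left them, time stands still between calls to the robot, and variables do not carry over. Pictures are saved under pics/ and viewed, at most 14 in all, crops included, and the job is handed in when it is done.

Besides the shell and the picture viewer there is one more tool, called after "Emit:" as a command line: name --argument value ..., lists and objects as JSON in quotes. send_rows: Moves the arm, as the interface text tells. Its arguments: {"type":"object","properties":{"rows":{"type":"array","items":{"type":"number"}},"grip_force":{"type":"number"}},"required":["rows"]}

```bash
mkdir -p pics; ls
python3 - <<'E'
from plant import r
import cv2,numpy as np
np.set_printoptions(precision=4,suppress=True)
for n in ("top","scene"):
    p,d=r.grab_frame(n); i=r.camera_info(n)
    cv2.imwrite(f"pics/{n}0.png",p[:,:,::-1]); np.savez(f"{n}0.npz",p=p,d=d)
    print(n,i)
s=r.sense();print(s)
E
```

```text
pics
top {'camera_matrix': array([[380.7312,   0.    , 285.5223],
       [  0.    , 380.7312, 218.1428],
       [  0.    ,   0.    ,   1.    ]]), 'cam_to_world': array([[-0.0111,  0.9969, -0.0784,  0.3983],
       [-0.9999, -0.0103,  0.0097,  0.0071],
       [ 0.0089,  0.0785,  0.9969,  0.891 ],
       [ 0.    ,  0.    ,  0.    ,  1.    ]])}
scene {'camera_matrix': array([[438.3137,   0.    , 287.8184],
       [  0.    , 438.3137, 206.7129],
       [  0.    ,   0.    ,   1.    ]]), 'cam_to_world': array([[-0.5927, -0.525 ,  0.6108,  1.1129],
       [ 0.8052, -0.4062,  0.4321,  0.4672],
       [ 0.0212,  0.7479,  0.6635,  0.7446],
       [ 0.    ,  0.    ,  0.    ,  1.    ]])}
{'time': 0.1, 'joints': array([-64.7435,  13.8276,   0.2222,  76.5005,  -0.0004,  90.0011]), 'joint_vel': array([-0.0091, -0.0757,  0.1882,  0.1505, -0.0156, -0.0273]), 'joint_efforts': array([ -0.0009, -37.3138,  25.301 ,   0.0108,  -0.0001,   0.    ]), 'eef_pos': array([ 0.2131, -0.4517,  0.2305]), 'ee_rot': array([[ 0.9044,  0.4267, -0.0008],
       [ 0.4267, -0.9044,  0.0017],
       [-0.    , -0.0018, -1.    ]]), 'force': array([ 0.6073,  1.3053, -0.3974]), 'wrist_torque': array([0.0497, 0.0018, 0.0125]), 'finger_force': 0.0, 'width': 0.08559102566778136}
```

View pics/top0.png

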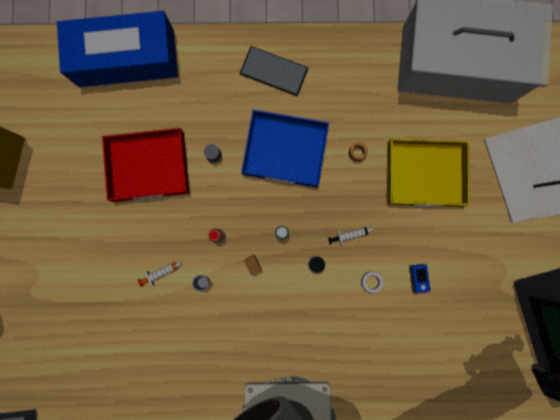

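View pics/scene0.png

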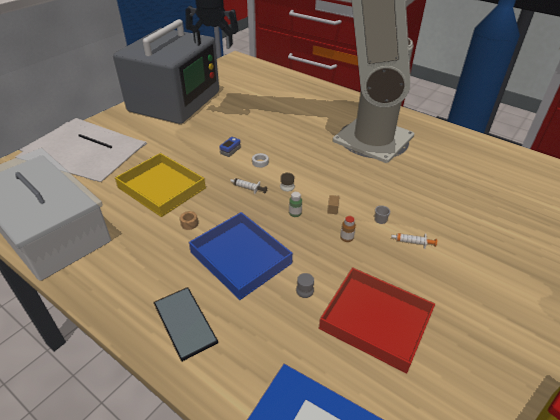

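Top view: red tray (146,165), blue (285,150), yellow (428,173). Amber vial is at (216,235), green vial (282,232), orange syringe (160,272), black syringe (350,236) and oximeter (421,278). The rest are distractors. The scene view shows the same items, with amber at (348,229), green at (296,205) and oximeter at (230,146).

```bash
cat > h.py <<'E'
import cv2,numpy as np
from plant import r
np.set_printoptions(precision=4,suppress=True)
CI={n:r.camera_info(n) for n in("top","scene")}
def ray(n,uv):
    K,T=CI[n]["camera_matrix"],CI[n]["cam_to_world"]
    a=np.linalg.solve(K,[uv[0],uv[1],1]); return T[:3,3],T[:3,:3]@(a*[1,-1,-1])
def plane(n,uv,z):
    o,d=ray(n,uv); return o+d*(z-o[2])/d[2]
def tri(ut,us):
    (o1,d1),(o2,d2)=ray("top",ut),ray("scene",us)
    k=np.linalg.lstsq(np.c_[d1,-d2],o2-o1,rcond=None)[0]
    a,b=o1+k[0]*d1,o2+k[1]*d2; return (a+b)/2,np.linalg.norm(a-b)
def blobs(p,lo,hi,box,amin=6):
    h=cv2.cvtColor(p,cv2.COLOR_RGB2HSV); m=cv2.inRange(h,lo,hi)
    k=np.zeros_like(m); x0,y0,x1,y1=box; k[y0:y1,x0:x1]=255; m&=k
    n,l,s,c=cv2.connectedComponentsWithStats(m)
    return [(s[i,4],c[i].round(1),s[i,:4],(l==i)) for i in np.argsort(-s[:,4]) if i and s[i,4]>=amin]
E
python3 - <<'E'
from h import *
t=np.load("top0.npz")["p"]; s=np.load("scene0.npz")["p"]
R={"red":((0,140,60),(6,255,255)),"red2":((172,140,60),(180,255,255)),"blue":((105,140,50),(125,255,255)),"yel":((22,180,60),(34,255,255)),"org":((4,170,110),(16,255,255)),"grn":((40,40,30),(90,255,200))}
for nm,p,box in(("top",t,(95,95,480,305)),("scene",s,(110,125,450,370))):
    for k,(lo,hi) in R.items():
        print(nm,k,[(a,c.tolist(),b.tolist()) for a,c,b,_ in blobs(p,lo,hi,box)][:5])
a=cv2.resize(t[215:300,130:440],(775,212),interpolation=cv2.INTER_CUBIC)
b=cv2.resize(s[130:255,210:450],(740,385),interpolation=cv2.INTER_CUBIC)
b=cv2.copyMakeBorder(b,0,0,0,35,cv2.BORDER_CONSTANT)
cv2.imwrite("pics/c0.png",np.vstack([a,b])[:,:,::-1])
E
```

```text
top red [(np.int32(4455), [145.9, 165.2], [102, 128, 85, 74]), (np.int32(82), [213.4, 234.8], [209, 230, 10, 11])]
top red2 [(np.int32(6), [156.7, 163.3], [156, 161, 3, 5])]
top blue [(np.int32(4795), [284.8, 148.7], [242, 110, 86, 77]), (np.int32(272), [420.0, 278.8], [412, 265, 18, 28])]
top yel [(np.int32(4861), [427.5, 172.6], [389, 138, 81, 69]), (np.int32(12), [387.0, 197.5], [387, 192, 1, 12]), (np.int32(9), [387.0, 172.0], [387, 168, 1, 9])]
top org [(np.int32(47), [103.2, 152.9], [102, 136, 4, 37]), (np.int32(30), [105.8, 187.6], [105, 174, 4, 27]), (np.int32(24), [143.8, 280.2], [141, 278, 7, 5]), (np.int32(18), [152.0, 130.5], [144, 130, 17, 2]), (np.int32(13), [172.7, 265.4], [171, 263, 4, 6])]
top grn [(np.int32(61), [281.6, 233.6], [275, 226, 14, 14])]
scene red [(np.int32(6961), [377.3, 318.3], [319, 268, 116, 102]), (np.int32(40), [349.4, 218.7], [346, 216, 8, 6])]
scene red2 []
scene blue [(np.int32(3734), [238.1, 257.7], [190, 213, 102, 86]), (np.int32(42), [285.9, 367.5], [281, 364, 13, 6]), (np.int32(37), [229.9, 144.2], [220, 139, 20, 10]), (np.int32(10), [223.5, 222.7], [219, 220, 10, 6]), (np.int32(6), [230.3, 138.8], [229, 138, 3, 3])]
scene yel [(np.int32(3058), [158.8, 183.4], [116, 154, 89, 63])]
scene org [(np.int32(687), [390.3, 290.0], [352, 269, 82, 44]), (np.int32(35), [432.5, 241.7], [428, 239, 9, 7]), (np.int32(14), [349.3, 220.0], [346, 219, 7, 3]), (np.int32(12), [398.6, 237.4], [398, 234, 2, 7]), (np.int32(8), [349.8, 227.2], [347, 227, 6, 2])]
scene grn [(np.int32(84), [295.4, 203.0], [290, 198, 12, 10]), (np.int32(18), [294.6, 215.0], [290, 213, 10, 4])]
```

View pics/c0.png

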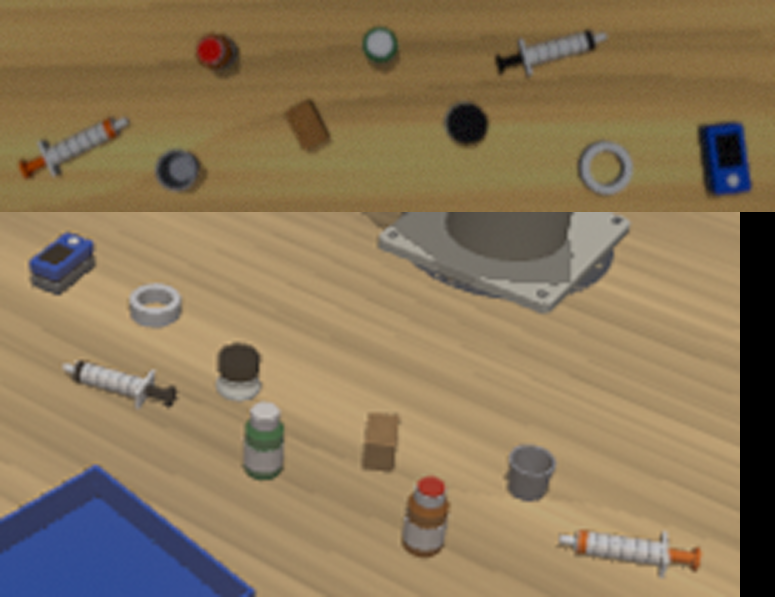

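The crop gives me features in both views. Top → scene pairs: amber disc (213.4,234.8) → (349.4,218.7), and green disc (282,232.6) → (296,194.6). Black syringe tail/nozzle: (329.2,241.4)/(372.4,229.4) → (266.8,190)/(230.8,180.3). Orange syringe tail/nozzle: (138,284.2)/(181.2,263.4) → (437,243)/(391.5,236.6). The oximeter button is at crop (732,180) in top and (72,241) in scene.

Run:
```python
from h import *
t=np.load("top0.npz")["p"]; d=np.load("top0.npz")["d"]
P={"amber":((213.4,234.8),(349.4,217.7)),"green":((282,232.6),(296,195)),
"bk_tail":((329.2,241.4),(266.8,190)),"bk_noz":((372.4,229.4),(230.8,180.3)),
"or_tail":((138,284.2),(437,243)),"or_noz":((181.2,263.4),(391.5,236.6)),"or_band":((172.7,265.4),(398.8,237.4)),
"ox_button":((422.8,287),(233.4,139.4))}
for k,(a,b) in P.items(): print(k,*tri(a,b))
print("vials at z=.062",plane("top",P["amber"][0],.062),plane("top",P["green"][0],.062))
for k in("bk","or"):
    a=plane("top",P[k+"_tail"][0],.009);b=plane("top",P[k+"_noz"][0],.009)
    v=b-a;print(k,(a+b)/2,np.linalg.norm(v),np.degrees(np.arctan2(v[1],v[0])))
h=cv2.cvtColor(t,cv2.COLOR_RGB2HSV)
m=cv2.inRange(h,(100,100,20),(130,255,255)); m[:, :405]=0; m[:,440:]=0; m[:255]=0; m[300:]=0
m=cv2.morphologyEx(m,cv2.MORPH_CLOSE,np.ones((9,9)))
def rect(m,z):
    c=max(cv2.findContours(m,0,2)[0],key=cv2.contourArea).reshape(-1,2)
    w=np.array([plane("top",q,z)[:2] for q in cv2.convexHull(c).reshape(-1,2)],np.float32)
    return cv2.minAreaRect(w*1000)
print("oxi",rect(m,.030))
for k,lo,hi,b in(("red",(0,120,40),(6,255,255),(95,120,195,205)),("blue",(105,120,40),(125,255,255),(235,100,335,195)),("yel",(20,150,40),(34,255,255),(380,130,475,215))):
    q=cv2.inRange(h,lo,hi);M=np.zeros_like(q);M[b[1]:b[3],b[0]:b[2]]=1
    print(k,"rim",rect(q*M,.035)); 
    u=[int((b[0]+b[2])/2),int((b[1]+b[3])/2)]; D=d[u[1],u[0]]; o,v=ray("top",u); print("  floor by depth",o+v*D)
s=np.load("scene0.npz")
# tray rim heights: matching far corners in the two views
for nm,ut,lo,hi in(("red",None,(0,120,40),(10,255,255)),("blue",None,(105,120,40),(125,255,255)),("yel",None,(20,150,40),(34,255,255))):
    def quad(p,box):
        c=blobs(p,lo,hi,box,500)[0][3].astype(np.uint8)
        c=max(cv2.findContours(c,0,2)[0],key=cv2.contourArea).reshape(-1,2); return c
    ct=quad(t,(95,95,480,305)); cs=quad(s["p"],(110,125,450,370))
    # corner nearest robot-right/left in top = extremes
    print(nm,"scene extremes L,T,R,B",cs[cs[:,0].argmin()],cs[cs[:,1].argmin()],cs[cs[:,0].argmax()],cs[cs[:,1].argmax()],
     "top corners",[ct[(ct@v).argmax()].tolist() for v in([-1,-1],[1,-1],[1,1],[-1,1])])
```

```text
amber [0.4286 0.1564 0.0618] 0.0007386152767460233
green [0.4318 0.0077 0.0553] 0.0017868425185371855
bk_tail [ 0.4117 -0.1012  0.0034] 0.003746873839815223
bk_noz [ 0.439  -0.2034  0.0037] 0.002159075436834958
or_tail [0.3194 0.3389 0.0038] 0.0003820982598237438
or_noz [0.365  0.2422 0.0019] 0.0024898155441359744
or_band [0.3613 0.2595 0.007 ] 0.000626469331673202
ox_button [ 0.3071 -0.3088  0.0256] 0.0010582589670258377
vials at z=.062 [0.4288 0.1561 0.062 ] [0.432 0.007 0.062]
bk [ 0.426  -0.1526  0.009 ] 0.10449453301214051 -75.17944373374588
or [0.3428 0.2882 0.009 ] 0.10827661822315986 -64.79498752468145
oxi ((327.5430603027344, -302.16131591796875), (60.83132553100586, 36.47063064575195), 5.9352593421936035)
red rim ((591.7005615234375, 317.00457763671875), (153.22850036621094, 185.05577087402344), 5.93949556350708)
  floor by depth [0.6044 0.3283 0.0033]
blue rim ((627.0667114257812, -1.6626815795898438), (178.024658203125, 152.40786743164062), 79.66973876953125)
  floor by depth [ 0.6368 -0.0022  0.0058]
yel rim ((567.7864379882812, -327.6993713378906), (191.83473205566406, 157.73089599609375), 87.85037994384766)
  floor by depth [ 0.5745 -0.3384  0.0024]
red scene extremes L,T,R,B [319 324] [352 267] [434 306] [398 369] top corners [[102, 136], [182, 131], [188, 193], [107, 200]]
blue scene extremes L,T,R,B [190 242] [239 213] [291 262] [239 299] top corners [[253, 110], [328, 123], [316, 186], [242, 172]]
yel scene extremes L,T,R,B [115 177] [159 153] [205 188] [160 216] top corners [[391, 138], [468, 141], [469, 205], [386, 204]]
```

Trays: red (0.592,0.317) yaw 6°, blue (0.627,-0.002) yaw -10°, yellow (0.568,-0.333) yaw -2°. Vials, syringes and oximeter measure consistently across the two views. The green vial goes first: I turn the tool to world axes, then travel above it.

Emit:
send_rows --rows '[0,0,0,0.147,0.8,0,0,0,0.147,0.8,0,0,0,0.147,0.8,2,-4.2,0,0,0.8,2,-4.2,0,0,0.8]' --grip_force 30

```text
time: 0.6
eef_pos: [0.2532, -0.3676, 0.2304]
ee_rot: [[1.0, -0.003, -0.001], [-0.003, -1.0, 0.001], [-0.001, -0.001, -1.0]]
force: [0.9, 0.3, 0.3]
width: 0.0684
finger_force: 0.0
```

Emit:
send_rows --rows '[2,-4.2,1,0,0.8,2,-4.2,1,0,0.8,2,-4.2,1,0,0.8,2,-4.2,1,0,0.8,2,-4.2,1,0,0.8]'

```text
time: 1.1
eef_pos: [0.3536, -0.1564, 0.1808]
ee_rot: [[1.0, -0.001, 0.0], [-0.001, -1.0, -0.0], [0.0, 0.0, -1.0]]
force: [1.4, -1.0, 0.2]
width: 0.0682
finger_force: 0.0
```

Emit:
send_rows --rows '[2,-4.2,1,0,0.8,2,-4.2,1,0,0.8,2,-4.2,1,0,0.8,2,-4.2,1,0,0.8,0,0,0,0,0.8]'

```text
time: 1.6
eef_pos: [0.4345, 0.0077, 0.1399]
ee_rot: [[1.0, 0.015, -0.001], [0.015, -1.0, 0.006], [-0.001, -0.006, -1.0]]
force: [-0.3, 0.1, -0.3]
width: 0.0685
finger_force: 0.0
```

Emit:
send_rows --rows '[-0.2,0,4,0,0.8,0,0,4,0,0.8,0,0,3,0,0.8,0,0,1.8,0,0.8,0,0,0,0,0.8]'

```text
time: 2.1
eef_pos: [0.4282, 0.0037, 0.0109]
ee_rot: [[1.0, 0.006, -0.007], [0.006, -1.0, 0.004], [-0.007, -0.004, -1.0]]
force: [-0.5, 0.3, -0.5]
width: 0.0685
finger_force: 0.0
```

Emit:
send_rows --rows '[0,0,0,0,0.1,0,0,0,0,0.1,0,0,0,0,0.1,0,0,0,0,0.1,0,0,0,0,0.1]'

```text
time: 2.6
eef_pos: [0.4328, 0.0043, 0.0148]
ee_rot: [[1.0, 0.007, 0.003], [0.007, -1.0, 0.004], [0.003, -0.004, -1.0]]
force: [-0.9, 0.7, 7.5]
width: 0.031
finger_force: 29.7
```

Emit:
send_rows --rows '[0,0,0,0,0.1,0,0,0,0,0.1]'

```text
time: 2.8
eef_pos: [0.4328, 0.0043, 0.0148]
ee_rot: [[1.0, 0.007, 0.003], [0.007, -1.0, 0.004], [0.003, -0.004, -1.0]]
force: [-0.5, 0.2, 6.4]
width: 0.0312
finger_force: 29.7
```

Gripped at 31 mm. Lift and carry it to yellow's far slot.

Emit:
send_rows --rows '[0,0,-2,0,0.1,0,0,-3,0,0.1,0,0,-4,0,0.1,0,0,-3,0,0.1,1,2,0,0,0.1]'

```text
time: 3.3
eef_pos: [0.4441, -0.0151, 0.1381]
ee_rot: [[1.0, 0.01, 0.009], [0.01, -1.0, 0.005], [0.009, -0.005, -1.0]]
force: [0.8, -0.8, -0.8]
width: 0.0313
finger_force: 30.0
```

Emit:
send_rows --rows '[1.8,3.7,0,0,0.1,1.8,3.7,0,0,0.1,1.8,3.7,0,0,0.1,1.8,3.7,0,0,0.1,1.8,3.7,0,0,0.1]'

```text
time: 3.8
eef_pos: [0.5334, -0.202, 0.1327]
ee_rot: [[1.0, 0.007, 0.001], [0.007, -1.0, 0.005], [0.001, -0.005, -1.0]]
force: [1.0, 1.3, -0.4]
width: 0.031
finger_force: 30.0
```

Emit:
send_rows --rows '[1.8,3.7,0,0,0.1,1.8,3.7,0,0,0.1,1.8,3.7,0,0,0.1,1.2,2,0,0,0.1,0,0,0,0,0.1]'

```text
time: 4.3
eef_pos: [0.6005, -0.3342, 0.1308]
ee_rot: [[1.0, 0.004, 0.001], [0.004, -1.0, 0.004], [0.001, -0.004, -1.0]]
force: [0.1, 0.0, -1.3]
width: 0.0308
finger_force: 30.0
```

Emit:
send_rows --rows '[0,0,4,0,0.1,0,0,4,0,0.1,0,0,2,0,0.1,0,0,0.8,0,0.1,0,0,0,0,0.1]'

```text
time: 4.8
eef_pos: [0.5989, -0.3294, 0.0227]
ee_rot: [[1.0, 0.008, -0.002], [0.008, -1.0, 0.006], [-0.002, -0.006, -1.0]]
force: [1.1, 0.4, -0.8]
width: 0.0312
finger_force: 30.0
```

Emit:
send_rows --rows '[0,0,0.2,0,0.1,0,0,0,0,0.1]'

```text
time: 5.0
eef_pos: [0.6011, -0.331, 0.0238]
ee_rot: [[1.0, 0.007, 0.003], [0.007, -1.0, 0.003], [0.003, -0.003, -1.0]]
force: [0.5, 0.3, -0.4]
width: 0.0308
finger_force: 30.0
```

Emit:
send_rows --rows '[0,0,0.3,0,0.1,0,0,0,0,0.1,0,0,0,0,0.1]'

```text
time: 5.3
eef_pos: [0.5999, -0.3305, 0.0191]
ee_rot: [[1.0, 0.007, 0.0], [0.007, -1.0, 0.005], [0.0, -0.005, -1.0]]
force: [0.7, 0.3, -0.9]
width: 0.0314
finger_force: 30.0
```

Emit:
send_rows --rows '[0,0,0.2,0,0.1,0,0,0,0,0.1,0,0,0,0,0.1]'

```text
time: 5.6
eef_pos: [0.6001, -0.3306, 0.0189]
ee_rot: [[1.0, 0.007, 0.001], [0.007, -1.0, 0.004], [0.001, -0.004, -1.0]]
force: [-3.0, 2.4, 8.1]
width: 0.031
finger_force: 30.8
```

On the floor (8 N). I release, rise, and head for amber at (0.429,0.156).

Emit:
send_rows --rows '[0,0,-0.1,0,0.45,0,0,0,0,0.5,0,0,0,0,0.6,0,0,0,0,0.7,0,0,0,0,0.7]'

```text
time: 6.1
eef_pos: [0.5997, -0.3304, 0.0174]
ee_rot: [[1.0, 0.007, -0.0], [0.007, -1.0, 0.005], [-0.0, -0.005, -1.0]]
force: [0.3, 0.2, -0.1]
width: 0.0595
finger_force: 0.0
```

Emit:
send_rows --rows '[0,0,-3,0,0.7,0,0,-4,0,0.7,0,0,-4,0,0.7,-1.5,-4.4,-1,0,0.7,-1.5,-4.4,0,0,0.7]'

```text
time: 6.6
eef_pos: [0.5712, -0.2443, 0.1413]
ee_rot: [[1.0, 0.004, 0.007], [0.004, -1.0, 0.002], [0.007, -0.002, -1.0]]
force: [0.5, 1.0, -0.4]
width: 0.0598
finger_force: 0.0
```

Emit:
send_rows --rows '[-1.6,-4.4,0,0,0.7,-1.6,-4.4,0,0,0.7,-1.6,-4.4,0,0,0.7,-1.6,-4.4,0,0,0.7,-1.6,-4.4,0,0,0.7]'

```text
time: 7.1
eef_pos: [0.4868, -0.0222, 0.1393]
ee_rot: [[1.0, 0.007, 0.001], [0.007, -1.0, 0.005], [0.001, -0.005, -1.0]]
force: [0.3, 0.1, 0.6]
width: 0.0596
finger_force: 0.0
```

Emit:
send_rows --rows '[-1.6,-4.4,0,0,0.7,-1.6,-4.4,0,0,0.7,-1.6,-4.4,0,0,0.7,-1.3,-4.4,0,0,0.7,0,0,0,0,0.7]'

```text
time: 7.6
eef_pos: [0.4243, 0.0692, 0.1438]
ee_rot: [[0.994, 0.112, -0.009], [0.112, -0.991, 0.07], [-0.001, -0.071, -0.997]]
force: [1.0, -0.3, 0.4]
width: 0.0597
finger_force: 0.0
```

```bash
python3 -c "
from h import *
s=r.sense();print(s['joints'],s['joint_vel'],s['eef_pos'],s['ee_rot'],s['force'])"
```

```text
[  6.3964   9.5603 -18.858   61.6651   4.0669 179.942 ] [-1.6866  1.3738  1.9888 -1.1324 -2.1155  0.034 ] [0.4243 0.0692 0.1438] [[ 0.9937  0.112  -0.0093]
 [ 0.1124 -0.9912  0.0703]
 [-0.0014 -0.0709 -0.9975]] [ 1.0442 -0.277   0.3739]
```

Emit:
send_rows --rows '[0,0,0,0,0.7,0,0,0,0,0.7]'

```text
time: 7.8
eef_pos: [0.4266, 0.0676, 0.1436]
ee_rot: [[0.994, 0.109, -0.008], [0.109, -0.992, 0.069], [-0.0, -0.07, -0.998]]
force: [-0.0, -0.2, -0.4]
width: 0.0597
finger_force: 0.0
```

Joint 6 hit its limit. j6 = j1+180−yaw, so I turn the tool to yaw 90° here.

Emit:
send_rows --rows '[0,0,0,-0.143,0.7,0,0,0,-0.143,0.7,0,0,0,-0.143,0.7,0,0,0,-0.143,0.7,0,0,0,-0.143,0.7]'

```text
time: 8.3
eef_pos: [0.4266, 0.0673, 0.1434]
ee_rot: [[0.676, 0.737, -0.008], [0.736, -0.674, 0.069], [0.046, -0.053, -0.998]]
force: [-0.1, 0.9, -0.8]
width: 0.0598
finger_force: 0.0
```

Emit:
send_rows --rows '[0,0,0,-0.143,0.7,0,0,0,-0.143,0.7,0,0,0,-0.143,0.7,0,0,0,-0.143,0.7,0,0,0,-0.143,0.7]'

```text
time: 8.8
eef_pos: [0.4265, 0.0673, 0.1433]
ee_rot: [[0.027, 1.0, -0.008], [0.997, -0.026, 0.07], [0.069, -0.01, -0.998]]
force: [-0.4, 0.2, 0.3]
width: 0.0598
finger_force: 0.0
```

Emit:
send_rows --rows '[0,0,0,0,0.7,0,0,0,0,0.7]'

```text
time: 9.0
eef_pos: [0.4262, 0.0676, 0.1434]
ee_rot: [[0.035, 0.999, -0.009], [0.997, -0.034, 0.07], [0.069, -0.011, -0.998]]
force: [0.6, -0.2, -0.8]
width: 0.0598
finger_force: 0.0
```

The 4° tilt about world x stays, because rows can only turn about tool z. Closing along x isn't affected by it, so I'll keep this yaw for everything and allow for the tilt in the shifts. Next, amber.

Emit:
send_rows --rows '[2.94,0,0.2,0,0.7,2.94,0,0.2,0,0.7,2.94,-0.1,0.2,0,0.7,0,0,0,0,0.7,0,0,0,0,0.7]'

```text
time: 9.5
eef_pos: [0.4275, 0.1566, 0.1435]
ee_rot: [[0.031, 0.999, -0.009], [0.997, -0.031, 0.069], [0.069, -0.011, -0.998]]
force: [0.4, -0.3, 0.6]
width: 0.0596
finger_force: 0.0
```

Emit:
send_rows --rows '[-0.3,0.1,4,0,0.7,-0.3,0.1,4,0,0.7,-0.2,0,3,0,0.7,-0.1,0,1.9,0,0.7,0,0,0,0,0.7]'

```text
time: 10.0
eef_pos: [0.4255, 0.1544, 0.0118]
ee_rot: [[0.034, 0.999, -0.015], [0.997, -0.033, 0.067], [0.067, -0.017, -0.998]]
force: [-0.4, -0.1, -0.1]
width: 0.06
finger_force: 0.0
```

Emit:
send_rows --rows '[0,0,0,0,0.1,0,0,0,0,0.1,0,0,0,0,0.1,0,0,0,0,0.1,0,0,0,0,0.1]'

```text
time: 10.5
eef_pos: [0.4295, 0.1567, 0.0157]
ee_rot: [[0.031, 0.999, -0.005], [0.997, -0.031, 0.07], [0.07, -0.008, -0.998]]
force: [-0.5, -1.1, 6.8]
width: 0.0308
finger_force: 30.4
```

Emit:
send_rows --rows '[0,0,0,0,0.1,0,0,0,0,0.1]'

```text
time: 10.7
eef_pos: [0.4295, 0.1567, 0.0157]
ee_rot: [[0.031, 1.0, -0.005], [0.997, -0.031, 0.07], [0.07, -0.008, -0.998]]
force: [-0.3, -1.4, 7.4]
width: 0.031
finger_force: 30.4
```

Emit:
send_rows --rows '[0.1,0,-2,0,0.1,0.2,0,-3,0,0.1,0.3,-0.1,-4,0,0.1,0.2,0,-3,0,0.1,-2,0.6,-0.1,0,0.1]'

```text
time: 11.2
eef_pos: [0.4368, 0.1381, 0.139]
ee_rot: [[0.027, 1.0, 0.0], [0.997, -0.027, 0.073], [0.073, -0.002, -0.997]]
force: [0.8, 0.5, 0.1]
width: 0.0311
finger_force: 29.9
```

Emit:
send_rows --rows '[-4.4,1.3,-0.3,0,0.1,-4.4,1.3,-0.3,0,0.1,-4.4,1.3,-0.3,0,0.1,-4.4,1.3,-0.3,0,0.1,-4.4,1.3,-0.3,0,0.1]'

```text
time: 11.7
eef_pos: [0.4921, -0.0881, 0.1334]
ee_rot: [[0.031, 0.999, -0.008], [0.997, -0.03, 0.07], [0.07, -0.01, -0.998]]
force: [0.9, 0.9, 0.0]
width: 0.0312
finger_force: 29.9
```

Emit:
send_rows --rows '[-4.4,1.3,-0.3,0,0.1,-4.4,1.3,-0.3,0,0.1,-4.4,1.3,-0.3,0,0.1,-4.4,1.3,-0.3,0,0.1,0,0,0,0,0.1]'

```text
time: 12.2
eef_pos: [0.5394, -0.2699, 0.1314]
ee_rot: [[0.037, 0.999, -0.007], [0.997, -0.036, 0.068], [0.067, -0.009, -0.998]]
force: [0.5, 0.7, -0.4]
width: 0.0312
finger_force: 30.0
```

Emit:
send_rows --rows '[0,0,0,0,0.1,0,0,0,0,0.1]'

```text
time: 12.4
eef_pos: [0.5381, -0.2634, 0.132]
ee_rot: [[0.031, 0.999, -0.01], [0.997, -0.03, 0.071], [0.071, -0.012, -0.997]]
force: [-0.3, 0.8, 0.8]
width: 0.031
finger_force: 30.0
```

Emit:
send_rows --rows '[-1.8,0.8,0,0,0.1,-0.3,0,4,0,0.1,-0.3,0.1,4,0,0.1,-0.2,0,2.6,0,0.1,0,0,0,0,0.1]'

```text
time: 12.9
eef_pos: [0.5435, -0.2801, 0.0215]
ee_rot: [[0.029, 0.999, -0.015], [0.997, -0.028, 0.073], [0.073, -0.017, -0.997]]
force: [-0.4, -0.1, -0.1]
width: 0.0313
finger_force: 31.4
```

Emit:
send_rows --rows '[0,0,0.2,0,0.1,0,0,0,0,0.1,0,0,0,0,0.1]'

```text
time: 13.2
eef_pos: [0.5471, -0.2833, 0.0246]
ee_rot: [[0.03, 1.0, -0.006], [0.997, -0.03, 0.068], [0.068, -0.008, -0.998]]
force: [-0.1, 0.6, -0.7]
width: 0.0312
finger_force: 31.4
```

Emit:
send_rows --rows '[0,0,0.2,0,0.1,0,0,0,0,0.1,0,0,0,0,0.1]'

```text
time: 13.5
eef_pos: [0.5459, -0.283, 0.0209]
ee_rot: [[0.031, 0.999, -0.008], [0.997, -0.031, 0.07], [0.069, -0.011, -0.998]]
force: [-0.8, 0.1, -0.3]
width: 0.0309
finger_force: 31.4
```

Emit:
send_rows --rows '[0,0,0.2,0,0.1,0,0,0,0,0.1,0,0,0,0,0.1]'

```text
time: 13.8
eef_pos: [0.5461, -0.283, 0.0188]
ee_rot: [[0.031, 0.999, -0.008], [0.997, -0.031, 0.07], [0.069, -0.01, -0.998]]
force: [0.6, -0.3, 1.2]
width: 0.031
finger_force: 31.6
```

Emit:
send_rows --rows '[0,0,0,0,0.4,0,0,0,0,0.45,0,0,0,0,0.5,0,0,0,0,0.55,0,0,0,0,0.55]'

```text
time: 14.3
eef_pos: [0.5458, -0.2827, 0.0186]
ee_rot: [[0.031, 0.999, -0.009], [0.997, -0.03, 0.07], [0.07, -0.011, -0.998]]
force: [0.2, -0.6, 0.6]
width: 0.0467
finger_force: 0.0
```

Emit:
send_rows --rows '[0.2,0,-3,0,0.55,0.3,0,-4,0,0.55,0.3,0,-4,0,0.55,0.1,0,-1,0,0.55,0,0,0,0,0.55]'

```text
time: 14.8
eef_pos: [0.5487, -0.283, 0.1417]
ee_rot: [[0.031, 1.0, -0.004], [0.997, -0.03, 0.067], [0.067, -0.006, -0.998]]
force: [-0.7, -0.1, -0.9]
width: 0.0471
finger_force: 0.0
```

Run:
```python
from h import *
for n in("top","scene"):
    p,d=r.grab_frame(n); np.savez(n+"1.npz",p=p,d=d); cv2.imwrite(f"pics/{n}1.png",p[:,:,::-1])
print(r.sense()["eef_pos"],r.sense()["ee_rot"])
```

```text
[ 0.5465 -0.2818  0.1379] [[ 0.0311  0.9995 -0.01  ]
 [ 0.997  -0.0304  0.0706]
 [ 0.0702 -0.0122 -0.9975]]
```

View pics/scene1.png

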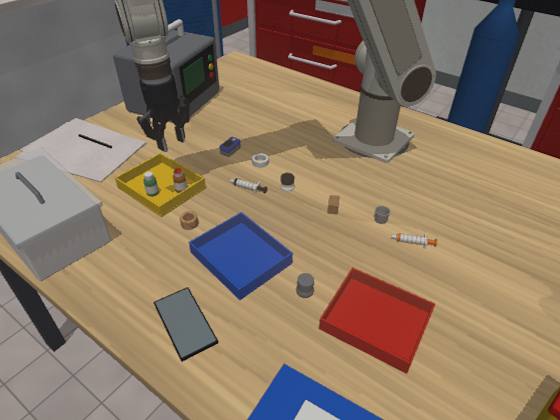

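Both vials stand upright in the yellow tray (green at px (150,183), amber at (180,180)). On to the black syringe.

Emit:
send_rows --rows '[3.1,-3.1,0.25,0,0.55,3.1,-3.1,0.25,0,0.55,3.1,-3.1,0.25,0,0.55,3.2,-3.1,0.25,0,0.55,0,0,0,-0.145,0.55]'

```text
time: 15.4
eef_pos: [0.4187, -0.148, 0.1354]
ee_rot: [[-0.118, 0.993, -0.021], [0.99, 0.12, 0.076], [0.078, -0.012, -0.997]]
force: [-0.1, -0.3, -0.1]
width: 0.0472
finger_force: 0.0
```

Emit:
send_rows --rows '[0,0,0,-0.145,0.55,-0.2,0,3,0,0.55,-0.2,0,4,0,0.55,0,0,0,0,0.55,0,0,0,0,0.55]'

```text
time: 15.9
eef_pos: [0.4255, -0.1513, 0.0676]
ee_rot: [[-0.256, 0.967, -0.014], [0.964, 0.256, 0.072], [0.073, 0.005, -0.997]]
force: [0.6, 0.1, 0.2]
width: 0.0469
finger_force: 0.0
```

```bash
cat > go.py <<'E'
import sys
from h import *
s=r.sense(); t=np.array(eval(sys.argv[1]))
print(s["eef_pos"],"yaw",np.degrees(np.arctan2(s["ee_rot"][1,0],s["ee_rot"][0,0])),"tool shift cm",100*s["ee_rot"].T@(t-s["eef_pos"]))
print("per +1cm world z:",s["ee_rot"][2])
E
python3 go.py ".426,-.1526,.06"
```

```text
[ 0.4255 -0.1513  0.0676] yaw 104.85184566350488 tool shift cm [-0.1957  0.0054  0.7483]
per +1cm world z: [ 0.073   0.0052 -0.9973]
```

Emit:
send_rows --rows '[-0.3,0,3,0,0.5,-0.2,0,2,0,0.5,-0.1,0,0.9,0,0.5,0,0,0,0,0.5,0,0,0,0,0.5]'

```text
time: 16.4
eef_pos: [0.4295, -0.1541, 0.0108]
ee_rot: [[-0.256, 0.967, -0.007], [0.964, 0.256, 0.069], [0.069, 0.011, -0.998]]
force: [-0.3, -0.7, 0.5]
width: 0.0427
finger_force: 0.0
```

Emit:
send_rows --rows '[0,0,0,0,0.0,0,0,0,0,0.0,0,0,0,0,0.0,0,0,0,0,0.0,0,0,0,0,0.0]' --grip_force 25

```text
time: 16.9
eef_pos: [0.4295, -0.1541, 0.0109]
ee_rot: [[-0.256, 0.967, -0.006], [0.964, 0.256, 0.069], [0.068, 0.012, -0.998]]
force: [-0.2, 0.3, 6.3]
width: 0.0154
finger_force: 24.5
```

Emit:
send_rows --rows '[0,0,0,0,0.0,0,0,0,0,0.0]'

```text
time: 17.1
eef_pos: [0.4295, -0.1541, 0.0109]
ee_rot: [[-0.256, 0.967, -0.006], [0.964, 0.256, 0.069], [0.068, 0.012, -0.998]]
force: [-2.4, -0.7, 6.0]
width: 0.0158
finger_force: 24.5
```

The width is 15.6 mm on an 18 mm barrel, so the grip is above the axis. I reopen, go lower and regrip.

Emit:
send_rows --rows '[0,0,0,0,0.45,0,0,0,0,0.45,0,0,0,0,0.45,0,0,0.4,0,0.45,0,0,0.3,0,0.45]'

```text
time: 17.6
eef_pos: [0.4283, -0.1532, 0.0023]
ee_rot: [[-0.256, 0.967, -0.009], [0.964, 0.256, 0.07], [0.07, 0.009, -0.998]]
force: [0.1, 0.0, 0.2]
width: 0.0386
finger_force: 0.0
```

Emit:
send_rows --rows '[0,0,0,0,0.45,0,0,0,0,0.45]'

```text
time: 17.8
eef_pos: [0.4282, -0.1531, 0.0024]
ee_rot: [[-0.256, 0.967, -0.009], [0.964, 0.256, 0.07], [0.07, 0.009, -0.997]]
force: [0.3, -0.5, 0.0]
width: 0.0385
finger_force: 0.0
```

Emit:
send_rows --rows '[0,0,0,0,0.0,0,0,0,0,0.0,0,0,0,0,0.0,0,0,0,0,0.0,0,0,0,0,0.0]'

```text
time: 18.3
eef_pos: [0.4286, -0.1533, 0.0028]
ee_rot: [[-0.256, 0.967, -0.008], [0.964, 0.256, 0.07], [0.07, 0.01, -0.998]]
force: [1.1, 1.0, 0.5]
width: 0.0167
finger_force: 25.3
```

Emit:
send_rows --rows '[0,0,0,0,0.0,0,0,0,0,0.0]'

```text
time: 18.5
eef_pos: [0.4286, -0.1533, 0.0028]
ee_rot: [[-0.256, 0.967, -0.008], [0.964, 0.256, 0.07], [0.07, 0.01, -0.998]]
force: [-0.0, 1.0, 1.6]
width: 0.017
finger_force: 25.3
```

Emit:
send_rows --rows '[0.1,0,-1.5,0,0,0.2,0,-3,0,0,0.3,0,-4,0,0,0.2,0,-3,0,0,0,0,0,0.145,0]'

```text
time: 19.0
eef_pos: [0.4303, -0.1547, 0.1222]
ee_rot: [[-0.111, 0.994, -0.001], [0.992, 0.11, 0.067], [0.066, 0.007, -0.998]]
force: [1.1, 0.1, -0.1]
width: 0.0173
finger_force: 25.2
```

Emit:
send_rows --rows '[0,0,0,0.145,0,0,0,0,0.145,0,0,0,0,0,0,0,0,0,0,0]'

```text
time: 19.4
eef_pos: [0.4271, -0.1535, 0.1178]
ee_rot: [[0.172, 0.985, -0.009], [0.983, -0.171, 0.07], [0.067, -0.021, -0.998]]
force: [0.2, -0.0, -0.7]
width: 0.0166
finger_force: 25.2
```

```bash
python3 go.py ".659,-.008,.12"
```

```text
[ 0.4271 -0.1535  0.1178] yaw 80.05617544534864 tool shift cm [18.3044 20.3453  0.5842]
per +1cm world z: [ 0.0674 -0.021  -0.9975]
```

Emit:
send_rows --rows '[2.6,2.9,0.1,0,0,2.6,2.9,0.1,0,0,2.6,2.9,0.1,0,0,2.6,2.9,0.1,0,0,2.6,2.9,0.1,0,0]'

```text
time: 19.9
eef_pos: [0.5939, -0.0498, 0.1184]
ee_rot: [[0.173, 0.985, -0.009], [0.983, -0.172, 0.07], [0.067, -0.021, -0.998]]
force: [0.9, -0.4, 0.9]
width: 0.0169
finger_force: 25.2
```

Emit:
send_rows --rows '[2.6,2.9,0.1,0,0,2.7,2.9,0,0,0,0,0,0,0,0,0,0,0,0,0]'

```text
time: 20.3
eef_pos: [0.659, -0.008, 0.1187]
ee_rot: [[0.172, 0.985, -0.011], [0.983, -0.171, 0.07], [0.067, -0.023, -0.998]]
force: [-0.8, 0.2, -0.9]
width: 0.0168
finger_force: 25.2
```

```bash
python3 go.py ".659,-.008,.01"
```

```text
[ 0.659  -0.008   0.1187] yaw 80.05893226527719 tool shift cm [-0.7228  0.2459 10.8423]
per +1cm world z: [ 0.0667 -0.0227 -0.9975]
```

Emit:
send_rows --rows '[-0.3,0.1,4,0,0,-0.2,0.1,4,0,0,-0.2,0,2.3,0,0,0,0,0.3,0,0,0,0,0,0,0]'

```text
time: 20.8
eef_pos: [0.6579, -0.0093, 0.0137]
ee_rot: [[0.176, 0.984, -0.01], [0.982, -0.175, 0.07], [0.067, -0.022, -0.998]]
force: [0.8, 0.3, 1.0]
width: 0.0167
finger_force: 25.2
```

Emit:
send_rows --rows '[0,0,0.3,0,0,0,0,0,0,0,0,0,0,0,0]'

```text
time: 21.1
eef_pos: [0.66, -0.0085, 0.0125]
ee_rot: [[0.175, 0.985, -0.006], [0.982, -0.174, 0.07], [0.068, -0.018, -0.998]]
force: [0.1, 0.1, -0.3]
width: 0.0166
finger_force: 25.2
```

Emit:
send_rows --rows '[0,0,0.4,0,0,0,0,0,0,0,0,0,0,0,0]'

```text
time: 21.4
eef_pos: [0.6594, -0.008, 0.0072]
ee_rot: [[0.175, 0.985, -0.008], [0.982, -0.174, 0.07], [0.068, -0.02, -0.998]]
force: [0.6, -0.4, 0.3]
width: 0.0168
finger_force: 25.4
```

Emit:
send_rows --rows '[0,0,0.1,0,0,0,0,0,0,0,0,0,0,0,0]'

```text
time: 21.7
eef_pos: [0.6595, -0.008, 0.007]
ee_rot: [[0.175, 0.985, -0.007], [0.982, -0.174, 0.07], [0.068, -0.019, -0.998]]
force: [-0.1, 0.0, 5.4]
width: 0.0171
finger_force: 25.8
```

Touching (5.4 N). Release, rise, turn for the orange syringe.

Emit:
send_rows --rows '[0,0,0,0,0.3,0,0,0,0,0.35,0,0,0,0,0.4,0,0,0,0,0.4,0.1,0,-1.5,0,0.4]'

```text
time: 22.2
eef_pos: [0.657, -0.0079, 0.0182]
ee_rot: [[0.176, 0.984, -0.014], [0.982, -0.174, 0.07], [0.066, -0.026, -0.997]]
force: [0.0, 0.4, -1.0]
width: 0.0343
finger_force: 0.0
```

Emit:
send_rows --rows '[0.3,0,-4,0,0.45,0.3,0,-4,0,0.45,0.2,0,-2.5,0,0.45,0,0,0,-0.123,0.45,0,0,0,-0.123,0.45]'

```text
time: 22.7
eef_pos: [0.6625, -0.0076, 0.1279]
ee_rot: [[-0.075, 0.997, -0.006], [0.995, 0.075, 0.07], [0.07, -0.0, -0.998]]
force: [1.1, -0.1, -0.2]
width: 0.0382
finger_force: 0.0
```

Emit:
send_rows --rows '[0,0,0,-0.123,0.45,0,0,0,-0.123,0.45,0,0,0,-0.123,0.45,0,0,0,0,0.45,0,0,0,0,0.45]'

```text
time: 23.2
eef_pos: [0.6615, -0.0075, 0.126]
ee_rot: [[-0.423, 0.906, -0.009], [0.904, 0.422, 0.07], [0.067, 0.021, -0.998]]
force: [0.4, 0.0, -0.2]
width: 0.0389
finger_force: 0.0
```

```bash
python3 go.py ".3428,.2882,.12"
python3 - <<'E'
from h import *
for n in("top","scene"):
    p,d=r.grab_frame(n); np.savez(n+"2.npz",p=p,d=d)
    if n=="scene": cv2.imwrite("pics/s2.png",cv2.resize(p[120:320,100:460],(792,440))[:,:,::-1])
E
```

```text
[ 0.6615 -0.0075  0.126 ] yaw 115.05937023298469 tool shift cm [ 40.1558 -16.409    2.9499]
per +1cm world z: [ 0.0671  0.0214 -0.9975]
```

View pics/s2.png

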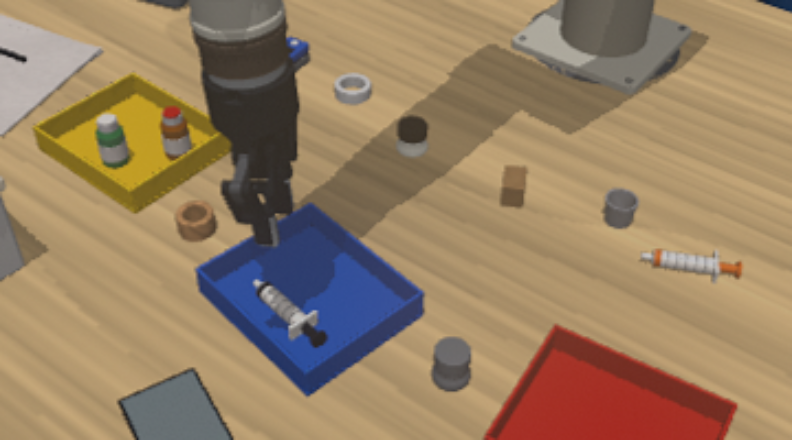

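The black syringe lies flat in the blue tray at crop px (290,312). Now the orange one.

Emit:
send_rows --rows '[4,-1.6,0.3,0,0.45,4,-1.6,0.3,0,0.45,4,-1.6,0.3,0,0.45,4,-1.6,0.3,0,0.45,4,-1.6,0.3,0,0.45]'

```text
time: 23.8
eef_pos: [0.5028, 0.141, 0.123]
ee_rot: [[-0.423, 0.906, -0.008], [0.904, 0.423, 0.07], [0.067, 0.022, -0.997]]
force: [-0.0, 0.0, 0.4]
width: 0.0383
finger_force: 0.0
```

Emit:
send_rows --rows '[4,-1.6,0.3,0,0.45,4,-1.6,0.3,0,0.45,4,-1.7,0.3,0,0.45,4,-1.7,0.3,0,0.45,4.1,-1.8,0.2,0,0.45]'

```text
time: 24.3
eef_pos: [0.3413, 0.2878, 0.1207]
ee_rot: [[-0.423, 0.906, -0.008], [0.904, 0.423, 0.07], [0.067, 0.023, -0.997]]
force: [0.3, 0.1, 0.5]
width: 0.0383
finger_force: 0.0
```

Emit:
send_rows --rows '[-0.3,-0.1,4,0,0.45,0,0,0,0,0.45,0,0,0,0,0.45]'

```text
time: 24.6
eef_pos: [0.342, 0.2861, 0.0803]
ee_rot: [[-0.424, 0.905, -0.01], [0.903, 0.424, 0.069], [0.066, 0.02, -0.998]]
force: [0.7, -0.5, -0.1]
width: 0.0386
finger_force: 0.0
```

```bash
python3 go.py ".3428,.2882,.003"
```

```text
[0.342  0.2861 0.0803] yaw 115.16419165899268 tool shift cm [-0.3592  0.0037  7.7275]
per +1cm world z: [ 0.0664  0.02   -0.9976]
```

Emit:
send_rows --rows '[-0.2,0,4,0,0.45,-0.1,0,2,0,0.45,-0.1,0,1,0,0.45,0,0,0.3,0,0.45,0,0,0,0,0.45]'

```text
time: 25.1
eef_pos: [0.3448, 0.2882, 0.008]
ee_rot: [[-0.424, 0.906, -0.007], [0.903, 0.423, 0.071], [0.067, 0.023, -0.997]]
force: [0.6, -0.1, 0.8]
width: 0.0389
finger_force: 0.0
```

Emit:
send_rows --rows '[0,0,0,0,0.45,0,0,0,0,0.45]'

```text
time: 25.3
eef_pos: [0.3446, 0.2886, 0.0084]
ee_rot: [[-0.425, 0.905, -0.007], [0.903, 0.424, 0.071], [0.067, 0.024, -0.997]]
force: [0.3, 0.3, 0.1]
width: 0.0382
finger_force: 0.0
```

Emit:
send_rows --rows '[0,-0.1,0.5,0,0.45,0,0,0,0,0.45,0,0,0,0,0.45]'

```text
time: 25.6
eef_pos: [0.3424, 0.2879, 0.0022]
ee_rot: [[-0.425, 0.905, -0.009], [0.903, 0.425, 0.07], [0.067, 0.021, -0.998]]
force: [-0.1, -0.3, -0.3]
width: 0.0385
finger_force: 0.0
```

Emit:
send_rows --rows '[0,0,0,0,0,0,0,0,0,0,0,0,0,0,0,0,0,0,0,0,0,0,0,0,0]'

```text
time: 26.1
eef_pos: [0.3427, 0.2881, 0.0024]
ee_rot: [[-0.425, 0.905, -0.008], [0.903, 0.424, 0.07], [0.067, 0.022, -0.998]]
force: [0.1, -0.4, 2.3]
width: 0.0167
finger_force: 25.1
```

Emit:
send_rows --rows '[0,0,0,0,0,0,0,0,0,0]'

```text
time: 26.3
eef_pos: [0.3427, 0.2881, 0.0024]
ee_rot: [[-0.425, 0.905, -0.008], [0.903, 0.424, 0.07], [0.067, 0.022, -0.998]]
force: [0.0, -0.5, 2.4]
width: 0.017
finger_force: 25.1
```

Emit:
send_rows --rows '[0.1,0,-1.5,0,0,0.2,0.1,-3,0,0,0.3,0.1,-4,0,0,0.2,0.1,-3,0,0,0,0,0,0.123,0]'

```text
time: 26.8
eef_pos: [0.3457, 0.2905, 0.1218]
ee_rot: [[-0.308, 0.951, -0.002], [0.949, 0.307, 0.075], [0.072, 0.022, -0.997]]
force: [1.0, -0.0, -1.2]
width: 0.0169
finger_force: 24.9
```

Emit:
send_rows --rows '[0,0,0,0.123,0,0,0,0,0.123,0,0,0,0,0.123,0,0,0,0,0.123,0,0,0,0,0,0]'

```text
time: 27.3
eef_pos: [0.3427, 0.2882, 0.1172]
ee_rot: [[0.175, 0.985, -0.009], [0.982, -0.174, 0.069], [0.067, -0.021, -0.998]]
force: [-0.5, 0.2, 0.1]
width: 0.0169
finger_force: 24.9
```

Emit:
send_rows --rows '[0,0,0,0,0,0,0,0,0,0]'

```text
time: 27.5
eef_pos: [0.3428, 0.2883, 0.1174]
ee_rot: [[0.174, 0.985, -0.009], [0.983, -0.173, 0.07], [0.067, -0.021, -0.998]]
force: [0.5, -0.7, -0.5]
width: 0.0163
finger_force: 24.9
```

```bash
python3 go.py ".592,.004,.12"
```

```text
[0.3428 0.2883 0.1174] yaw 79.98201166255897 tool shift cm [-23.5956  29.4371  -2.4609]
per +1cm world z: [ 0.067  -0.0208 -0.9975]
```

Emit:
send_rows --rows '[-2.6,3.3,-0.3,0,0,-2.6,3.3,-0.3,0,0,-2.6,3.3,-0.3,0,0,-2.6,3.3,-0.3,0,0,-2.6,3.3,-0.3,0,0]'

```text
time: 28.0
eef_pos: [0.4837, 0.1296, 0.1204]
ee_rot: [[0.174, 0.985, -0.008], [0.982, -0.173, 0.07], [0.068, -0.02, -0.998]]
force: [1.1, 1.3, -0.2]
width: 0.0169
finger_force: 24.9
```

Emit:
send_rows --rows '[-2.6,3.3,-0.3,0,0,-2.6,3.3,-0.3,0,0,-2.6,3.3,-0.3,0,0,-2.8,3,0,0,0,0,0,0,0,0]'

```text
time: 28.5
eef_pos: [0.5941, -0.0005, 0.1187]
ee_rot: [[0.179, 0.984, -0.007], [0.982, -0.179, 0.068], [0.066, -0.019, -0.998]]
force: [-0.6, 0.6, -1.5]
width: 0.0167
finger_force: 24.9
```

Emit:
send_rows --rows '[0,0,0,0,0,0,0,0,0,0]'

```text
time: 28.7
eef_pos: [0.5904, 0.0044, 0.1192]
ee_rot: [[0.174, 0.985, -0.01], [0.982, -0.173, 0.07], [0.067, -0.022, -0.997]]
force: [-0.4, 0.1, -0.3]
width: 0.0167
finger_force: 24.9
```

```bash
python3 go.py ".592,.004,.007"
```

```text
[0.5904 0.0044 0.1192] yaw 79.94447179800157 tool shift cm [-0.7658  0.4137 11.1866]
per +1cm world z: [ 0.0674 -0.0221 -0.9975]
```

Emit:
send_rows --rows '[-0.3,0.2,4,0,0,-0.3,0.1,4,0,0,-0.2,0.1,2.4,0,0,0,0,0.3,0,0,0,0,0,0,0]'

```text
time: 29.2
eef_pos: [0.5921, 0.0038, 0.0122]
ee_rot: [[0.173, 0.985, -0.01], [0.983, -0.172, 0.07], [0.067, -0.022, -0.997]]
force: [-0.3, -0.9, -0.3]
width: 0.0167
finger_force: 24.9
```

Emit:
send_rows --rows '[0,0,0.2,0,0,0,0,0,0,0,0,0,0,0,0]'

```text
time: 29.5
eef_pos: [0.5939, 0.0029, 0.0118]
ee_rot: [[0.175, 0.985, -0.006], [0.982, -0.174, 0.07], [0.068, -0.018, -0.998]]
force: [-1.1, -0.9, -1.1]
width: 0.0169
finger_force: 24.9
```

Emit:
send_rows --rows '[0,0,0.4,0,0,0,0,0,0,0,0,0,0,0,0]'

```text
time: 29.8
eef_pos: [0.5937, 0.0031, 0.0068]
ee_rot: [[0.175, 0.985, -0.007], [0.982, -0.174, 0.07], [0.068, -0.019, -0.998]]
force: [1.2, -0.2, 1.7]
width: 0.0167
finger_force: 25.1
```

Emit:
send_rows --rows '[0,0,0.1,0,0,0,0,0,0,0,0,0,0,0,0]'

```text
time: 30.1
eef_pos: [0.5937, 0.0031, 0.0066]
ee_rot: [[0.175, 0.985, -0.006], [0.982, -0.174, 0.07], [0.068, -0.019, -0.998]]
force: [-0.3, -0.4, 7.8]
width: 0.0169
finger_force: 25.7
```

Emit:
send_rows --rows '[0,0,0,0,0.3,0,0,0,0,0.35,0,0,0,0,0.4,0,0,0,0,0.4,0.1,0,-1.5,0,0.4]'

```text
time: 30.6
eef_pos: [0.5908, 0.0031, 0.0179]
ee_rot: [[0.176, 0.984, -0.014], [0.982, -0.174, 0.07], [0.066, -0.026, -0.997]]
force: [0.2, -1.2, -1.2]
width: 0.0341
finger_force: 0.0
```

Emit:
send_rows --rows '[0.3,0,-4,0,1,0.3,0,-4,0,1,0.2,0,-2.5,0,1,0,0,0,0,1,0,0,0,0,1]'

```text
time: 31.1
eef_pos: [0.5956, 0.0036, 0.1257]
ee_rot: [[0.175, 0.985, -0.008], [0.982, -0.174, 0.07], [0.067, -0.02, -0.998]]
force: [-0.4, -0.6, -0.3]
width: 0.0858
finger_force: 0.0
```

```bash
python3 go.py ".3275,-.303,.12"
```

```text
[0.5956 0.0036 0.1257] yaw 79.88994661694771 tool shift cm [-34.8475 -21.0426  -1.3598]
per +1cm world z: [ 0.0673 -0.0198 -0.9975]
```

Emit:
send_rows --rows '[-3.9,-2.3,-0.1,0,1,-3.9,-2.3,-0.2,0,1,-3.9,-2.3,-0.1,0,1,-3.9,-2.3,-0.2,0,1,-3.9,-2.3,-0.1,0,1]'

```text
time: 31.6
eef_pos: [0.4454, -0.1689, 0.1198]
ee_rot: [[0.175, 0.985, -0.012], [0.982, -0.174, 0.071], [0.068, -0.025, -0.997]]
force: [0.6, -1.0, -0.2]
width: 0.0854
finger_force: 0.0
```

Emit:
send_rows --rows '[-3.9,-2.4,-0.2,0,1,-3.9,-2.4,-0.1,0,1,-3.9,-2.4,-0.2,0,1,-3.6,-2.4,-0.1,0,1,0,0,0,-0.145,1]'

```text
time: 32.1
eef_pos: [0.3223, -0.3044, 0.1175]
ee_rot: [[0.035, 0.999, -0.012], [0.997, -0.034, 0.072], [0.071, -0.015, -0.997]]
force: [0.7, 0.6, -0.8]
width: 0.0854
finger_force: 0.0
```

Emit:
send_rows --rows '[0,0,0,-0.145,1,0,0,0,0,1,0,0,0,0,1]'

```text
time: 32.4
eef_pos: [0.3261, -0.3016, 0.1182]
ee_rot: [[-0.111, 0.994, -0.011], [0.991, 0.111, 0.072], [0.073, -0.003, -0.997]]
force: [0.1, 0.3, -0.4]
width: 0.085
finger_force: 0.0
```

```bash
python3 go.py ".3275,-.303,.06"
```

```text
[ 0.3261 -0.3016  0.1182] yaw 96.36343234942616 tool shift cm [-0.5785  0.1396  5.793 ]
per +1cm world z: [ 0.0726 -0.0026 -0.9974]
```

Emit:
send_rows --rows '[-0.3,0.1,3,0,1,-0.3,0,2.8,0,1,0,0,0,0,1,0,0,0,0,1]'

```text
time: 32.8
eef_pos: [0.3277, -0.3033, 0.0609]
ee_rot: [[-0.113, 0.994, -0.01], [0.991, 0.114, 0.072], [0.072, -0.002, -0.997]]
force: [-0.5, -1.0, 0.6]
width: 0.0856
finger_force: 0.0
```

```bash
python3 go.py ".3275,-.303,.005"
```

```text
[ 0.3277 -0.3033  0.0609] yaw 96.51231029259384 tool shift cm [-0.3723 -0.0063  5.5733]
per +1cm world z: [ 0.0723 -0.0021 -0.9974]
```

Emit:
send_rows --rows '[-0.1,0,1.5,0,1,-0.1,0,1.5,0,1,-0.1,0,1.5,0,1,-0.1,0,1,0,1,0,0,0,0,1]'

```text
time: 33.3
eef_pos: [0.328, -0.3041, 0.0059]
ee_rot: [[-0.113, 0.994, -0.009], [0.991, 0.114, 0.07], [0.071, -0.001, -0.997]]
force: [0.3, -0.3, -0.1]
width: 0.0854
finger_force: 0.0
```

Emit:
send_rows --rows '[0,0,0,0,0.5,0,0,0,0,0.5,0,0,0,0,0.5,0,0,0,0,0.5,0,0,0,0,0.5]' --grip_force 30

```text
time: 33.8
eef_pos: [0.3287, -0.305, 0.0071]
ee_rot: [[-0.114, 0.994, -0.007], [0.991, 0.114, 0.068], [0.069, 0.001, -0.998]]
force: [-0.8, -0.0, 6.0]
width: 0.0614
finger_force: 33.6
```

Emit:
send_rows --rows '[0,0,0,0,0.5,0,0,0,0,0.5]'

```text
time: 34.0
eef_pos: [0.3288, -0.305, 0.0071]
ee_rot: [[-0.114, 0.993, -0.007], [0.991, 0.114, 0.068], [0.069, 0.001, -0.998]]
force: [0.5, 0.5, 5.4]
width: 0.0615
finger_force: 33.6
```

Gripped at 61.5 mm. Lift and check with a picture.

Emit:
send_rows --rows '[0.1,0,-1.5,0,0.5,0.2,0,-3,0,0.5,0.3,0,-4,0,0.5,0.2,0,-3,0,0.5,0,0,0,0,0.5]'

```text
time: 34.5
eef_pos: [0.3304, -0.3067, 0.1255]
ee_rot: [[-0.114, 0.993, -0.002], [0.991, 0.114, 0.064], [0.063, 0.005, -0.998]]
force: [-0.5, -0.7, -0.7]
width: 0.0613
finger_force: 33.0
```

Emit:
send_rows --rows '[0,0,0,0,0.5,0,0,0,0,0.5]'

```text
time: 34.7
eef_pos: [0.3272, -0.3036, 0.1201]
ee_rot: [[-0.113, 0.993, -0.01], [0.991, 0.114, 0.072], [0.072, -0.002, -0.997]]
force: [0.3, -0.3, -0.3]
width: 0.0614
finger_force: 33.0
```

```bash
python3 go.py ".592,.317,.12"
python3 - <<'E'
from h import *
p,d=r.grab_frame("scene"); cv2.imwrite("pics/s3.png",cv2.resize(p[60:300,90:410],(800,600))[:,:,::-1])
E
```

```text
[ 0.3272 -0.3036  0.1201] yaw 96.53104961481907 tool shift cm [58.4878 33.3723  4.1787]
per +1cm world z: [ 0.0723 -0.0022 -0.9974]
```

View pics/s3.png

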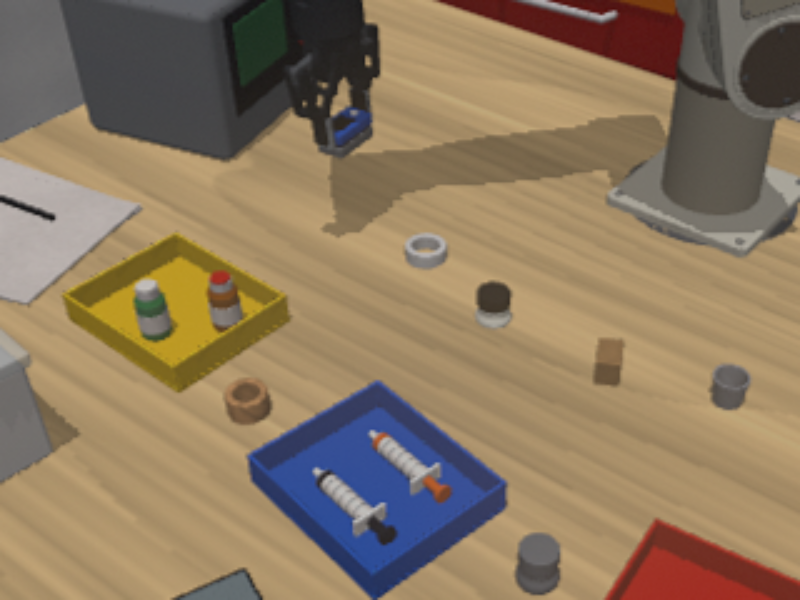

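Both syringes lie flat and separate in the blue tray (crop px (410,465) and (355,505)), and the oximeter hangs level in the fingers (345,130). Carry it to red.

Emit:
send_rows --rows '[3.9,2.2,0.3,0,0.5,3.9,2.2,0.3,0,0.5,3.9,2.2,0.3,0,0.5,3.9,2.2,0.3,0,0.5,3.9,2.2,0.3,0,0.5]'

```text
time: 35.25
eef_pos: [0.4144, -0.0957, 0.1186]
ee_rot: [[-0.113, 0.994, -0.011], [0.991, 0.113, 0.071], [0.071, -0.003, -0.997]]
force: [0.5, 0.0, -0.0]
width: 0.0613
finger_force: 33.0
```

Emit:
send_rows --rows '[3.9,2.2,0.3,0,0.5,3.9,2.2,0.3,0,0.5,3.9,2.2,0.3,0,0.5,3.9,2.2,0.3,0,0.5,3.9,2.2,0.3,0,0.5]'

```text
time: 35.75
eef_pos: [0.5014, 0.111, 0.117]
ee_rot: [[-0.114, 0.993, -0.012], [0.991, 0.114, 0.069], [0.07, -0.004, -0.998]]
force: [0.7, -1.3, 0.2]
width: 0.0613
finger_force: 33.0
```

Emit:
send_rows --rows '[3.9,2.2,0.3,0,0.5,3.9,2.2,0.3,0,0.5,3.9,2.2,0.2,0,0.5,3.9,2.2,0.2,0,0.5,3.9,2.5,0.2,0,0.5]'

```text
time: 36.25
eef_pos: [0.5912, 0.3175, 0.118]
ee_rot: [[-0.114, 0.993, -0.012], [0.991, 0.114, 0.068], [0.069, -0.004, -0.998]]
force: [1.5, 0.4, 0.2]
width: 0.061
finger_force: 33.0
```

Emit:
send_rows --rows '[0,0,0,0,0.5,0,0,0,0,0.5,0,0,0,0,0.5]'

```text
time: 36.55
eef_pos: [0.5909, 0.315, 0.1187]
ee_rot: [[-0.113, 0.994, -0.012], [0.991, 0.113, 0.068], [0.069, -0.004, -0.998]]
force: [-0.6, 0.5, -0.3]
width: 0.0613
finger_force: 33.1
```

```bash
python3 go.py ".592,.317,.011"
```

```text
[0.5909 0.315  0.1187] yaw 96.4962665209238 tool shift cm [-0.5598  0.174  10.7527]
per +1cm world z: [ 0.0688 -0.004  -0.9976]
```

Expected contact is at TCP z ≈ 0.011.

Emit:
send_rows --rows '[-0.2,0.1,4,0,0.5,-0.2,0.1,4,0,0.5,-0.1,0,2,0,0.5,0,0,0.4,0,0.5,0,0,0,0,0.5]'

```text
time: 37.05
eef_pos: [0.5932, 0.3174, 0.0161]
ee_rot: [[-0.112, 0.994, -0.01], [0.991, 0.113, 0.069], [0.07, -0.002, -0.998]]
force: [0.3, 0.3, -0.9]
width: 0.0613
finger_force: 33.1
```

Emit:
send_rows --rows '[0,0,0,0,0.5,0,0,0,0,0.5,0,0,0,0,0.5]'

```text
time: 37.35
eef_pos: [0.5948, 0.3192, 0.0182]
ee_rot: [[-0.114, 0.993, -0.006], [0.991, 0.114, 0.071], [0.071, 0.002, -0.997]]
force: [0.1, 0.5, -0.1]
width: 0.0614
finger_force: 33.1
```

Emit:
send_rows --rows '[0,0,0.4,0,0.5,0,0,0,0,0.5,0,0,0,0,0.5]'

```text
time: 37.65
eef_pos: [0.5934, 0.319, 0.012]
ee_rot: [[-0.114, 0.993, -0.009], [0.991, 0.114, 0.07], [0.07, -0.001, -0.998]]
force: [0.7, -0.2, -0.7]
width: 0.0614
finger_force: 33.1
```

Emit:
send_rows --rows '[0,0,0.2,0,0.5,0,0,0,0,0.5,0,0,0,0,0.5]'

```text
time: 37.95
eef_pos: [0.5939, 0.3194, 0.0112]
ee_rot: [[-0.114, 0.993, -0.008], [0.991, 0.114, 0.07], [0.071, 0.0, -0.997]]
force: [-2.7, -1.0, 4.6]
width: 0.0612
finger_force: 33.8
```

Emit:
send_rows --rows '[0,0,0,0,0.8,0,0,0,0,0.85,0,0,0,0,0.9,0,0,0,0,0.9,0,0,0,0,0.9]'

```text
time: 38.45
eef_pos: [0.5936, 0.3192, 0.01]
ee_rot: [[-0.114, 0.993, -0.009], [0.991, 0.114, 0.07], [0.07, -0.001, -0.998]]
force: [0.2, -0.0, -0.5]
width: 0.0768
finger_force: 0.0
```

Emit:
send_rows --rows '[0.1,0,-1.5,0,0.9,0.2,0,-3,0,0.9,0.3,0,-4,0,0.9,0.3,0,-4,0,0.9,-2,-4,0,0,0.9]'

```text
time: 38.95
eef_pos: [0.5673, 0.301, 0.1456]
ee_rot: [[-0.116, 0.993, 0.015], [0.99, 0.115, 0.082], [0.08, 0.025, -0.996]]
force: [0.4, 0.1, 0.5]
width: 0.0769
finger_force: 0.0
```

Emit:
send_rows --rows '[-2,-4,-0.1,0,0.9,-2,-4,-0.1,0,0.9,-2,-4,-0.1,0,0.9,0,0,0,0,0.9,0,0,0,0,0.9]'

```text
time: 39.45
eef_pos: [0.4435, 0.2213, 0.1345]
ee_rot: [[-0.113, 0.994, -0.007], [0.991, 0.114, 0.071], [0.071, 0.001, -0.997]]
force: [1.0, 0.0, -0.1]
width: 0.0769
finger_force: 0.0
```

Run:
```python
from h import *
p,d=r.grab_frame("scene"); t,_=r.grab_frame("top")
a=cv2.resize(p[140:380,100:450],(700,480))
b=cv2.resize(t[100:210,90:480],(700,120+0))
cv2.imwrite("pics/f.png",np.vstack([a,b])[:,:,::-1])
s=r.sense();print(s["time"],s["eef_pos"],s["width"])
```

```text
39.55 [0.4459 0.2226 0.1347] 0.0768890356787919
```

View pics/f.png

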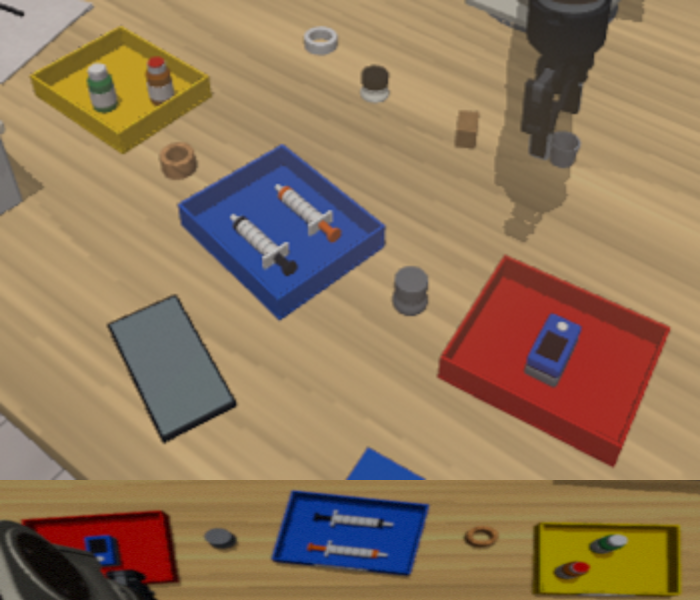

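Everything is in place: vials upright at (100,88) and (158,80), syringes flat and apart in blue, and the oximeter screen-up in red at (553,350). The gripper is open and clear of it all, so I hand in.

```bash
python3 -c "
from plant import r
print(r.close_job())"
```

```text
the job is handed in; nothing more can be done
None
```

Job handed in at about 40 s: in the last pictures both vials stand upright in the yellow tray, both syringes lie flat and apart in the blue tray, and the oximeter sits screen-up in the red tray, with everything released.

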